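Shut the dry box and lock its quarter-turn fastener

ROBOT

A 6-joint arm with a two-finger parallel gripper is mounted at the origin on the work surface; the furniture and walls round the work are solid. World frame = base frame: x ahead of the robot, y to its left, z up, the work surface at z = 0. Lengths are in m, angles in rad, forces in N, time in s.
With the tool pointing down it reaches from about 0.3 to 0.875 m from the base axis. Payload 6.4 kg.
Tool frame: the origin (TCP) lies at the centre of the arm's flange, where the gripper is bolted on; the fingertips stand 173 mm ahead of it and the grasp point (between the pads) lies bot.grip_point_offset ahead of it (bot.grip_point_offset is the distance from the TCP to the grasp point, in m); y points along the fingers, z is the direction in which the jaws open and shut, and the axes are right-handed (so a half turn about y gives the same grasp; the last joint's range is limited). The gripper opens to 85 mm and grips with 20 to 120 N. Pads are 22 mm wide; open, the fingers measure 114 mm over their backs; the gripper's body (76 mm by 85 mm) begins 54 mm behind the grasp point. The pads swing forward as they close: fully open they stand 13 mm farther back than shut.
Start: joints at [-1.531, 0.181, 1.607, -0, 1.354, -0.206], TCP at [0.14, -0.558, 0.405] pointing down, gripper open.
Joint ranges: [-2.99, 2.99], [-0.89, 2.07], [0.3, 2.58], [-1.14, 4.28], [0, 2.63], [-3.12, 3.12]. Speed limits (rad/s): [2.57, 2.57, 3.01, 3.14, 3.14, 3.14].

INTERFACE

Orientations are given as [roll, pitch, yaw] about the fixed x, y, z axes, in that order (R = Rz(yaw) Ry(pitch) Rx(roll)).
In Python, from station import bot gives the robot as it stands.
- The arm moves only by the tool play_rows, never from a script. Its argument "motion" is a list of rows, each a list of 2 entries, a list of its own where there are three numbers: the shift along the tool's x, y, z in mm, then the turn about the tool's y in rad. In form: [[[tx, ty, tz], twist], ...]. A call has exactly 8 rows; each row shifts and turns the pose as measured when the row begins, along the tool's axes as they then stand; what a row does not reach is not made up. A row lasts 1/8 s, in which the tool goes at most 62.5 mm and 10.7 degrees, less where a joint would pass 70% of its speed; a pose out of reach is approached as far as the arm can. A call with a gripper value outside its range is refused whole. "claw" is the opening, from -1 (shut) to 1 (fully open), so that 0 is half open, set as the call begins (left out, the last holds). The fingers move at their own pace and stop on an object; the grip force is fixed at half the most. Time passes only in rows, so rows that do not move let the fingers close, or fill a call up. It gives the time, the measured TCP pose, the force and the opening at its end, in the units of the state.
- bot.get_obs(): the state, without advancing time (a new reading comes with each control period).
- bot.get_image(name): name is "side" or "top" or "wrist"; returns (picture, depth): 420x560x3 uint8, red, green, blue; 420x560 float32, m along the optical axis (not along the pixel's ray), 0 where there is no reading.
- bot.camera_info(name): a dict with "fx", "fy", "cx", "cy" (pixels), "extrinsics" (4x4, takes a point from camera to world coordinates). Camera axes: x right, y up, looking along -z (the intrinsics and any distortion apply to the point x, -y, -z); pixel columns grow to the right and rows downward; lengths in m; the calibration is good to about 2 mm. A picture is of the moment at which its call begins: read the wrist's pose just before it. camera_info takes no time and is no camera call; for the wrist camera it gives the pose at the moment of the call.
- bot.finish_job(): hands the job in, once; it reports no verdict.
The state is a dict: "t": time; "joint_pos": joint angles; "qd": joint speeds; "tau": joint torques, N m; "tcp_pos": TCP position; "eef_rot": TCP orientation; "force": force on the tool from outside, world axes, zero at the start; "torque": the same for the moment, N m; "finger_gap": finger opening in m.
Only numpy, scipy, OpenCV 4.12 (cv2) and the standard library are available. Lean on these libraries where they do the work, as an engineer would, in place of code of your own. Each camera call takes 0.05 s, during which the arm holds its last target.

TASK

The small grey dry box on the bench has been left ajar. With a fingertip, push its white lid fully shut, then set a fingertip in the slot of the big blue fastener on the lid and turn it a quarter turn clockwise, seen from above, to its stop, so that the lid is locked. Only push, without forcing anything: do not raise the lid further, do not disturb the conical flask or the black rubber bung standing to the left of the box, and finish clear of everything.

Things in the scene. Friction and masses are not known exactly. Their poses are not given: they have to be found in the camera images.
- drybox: grey open-topped box fixed to the bench, 200 (along its x) x 180 x 70 mm high; origin at the centre of its underside, z up. Its +x side (away from the robot) carries the lid's hinge, its -x side is the front. Its place and yaw vary.
- lid (a joint): angle of the white lid, rad: 0 shut, growing as its front edge rises; starts ajar at 0.20 to 0.40. The lid is 190 mm wide, 8 mm thick and reaches 215 mm from its hinge line, 15 mm past the box's front wall. The hinge is stiff: the lid stays where it is left, and shuts to a hard stop under about 2 to 5 N pushed down on its front lip.
- lid_hinge_line (a point): middle of the lid's hinge line, at (0.100, 0, 0.070) in the box frame; the line runs along the box's y axis, and the lid's underside passes through it
- lid_lip (a point): point on the lid's top face in the middle of its front lip, 195 mm from the hinge line, moving with the lid. It lies in a flat strip 43 mm deep, with a green dot, between the fastener's rim and the lid's front edge.
- lock (a joint): angle of the fastener, rad: 0 open, 1.571 locked, growing clockwise seen from above, a hard stop at each end; starts at 0 to 0.25. It takes about 0.12 N m to turn and stays where it is left. A tongue under the lid turns with it: with the lid fully shut it goes under a keeper on the front wall; with the lid ajar it can foul or miss it.
- lock_top (a point): point on the fastener's axis, 120 mm from the hinge line towards the front, level with the blue cheek tops (100 mm above the bench, slot floor 82 mm, when the lid is shut). The fastener is a dark disc of 104 mm diameter, 4 mm thick, on the lid, with two blue half-moon cheeks 18 mm high; between them a straight slot 40 mm wide, 18 mm deep, runs right across, open at both ends.
- slot_end (a point): point on the slot's floor, on its middle line, 30 mm from the fastener's axis, at the end marked by a yellow line. At lock angle 0 this end points to the box's -y side (red dot on the lid), at 1.571 to the box's front, -x (green dot).
- flask_mid (a point): clear conical flask, loose, 92 mm diameter, 124 mm high, leave alone; point at its centre, half-way up
- loose_bung_mid (a point): black rubber bung, loose, 34 mm diameter, 22 mm high, leave alone; point at its centre, half-way up

How it is judged:
On the way, in this order (a step that is already met when the one before it is completed fails the run):
1. the lid is pushed fully shut (value of joint lid below 0.018 rad), for 0.1 s.
2. the fastener is turned to its locked stop with the lid shut (value of joint lock above 1.42 rad and value of joint lid below 0.025 rad), for 0.2 s.
At the end, for the whole second after the job is handed in: The lid is shut (within 0.025 rad, about 5 mm at the lip, which is the play of the locked tongue) and the fastener stands within 0.15 rad of its locked stop (all of step 2); the robot touches nothing.
It fails at once if the lid is raised further open than it was left (beyond 0.5 rad) (value of joint lid above 0.5 rad).
It fails at once if the flask is moved more than 15 mm (distance of flask_mid from where it was at the start of the episode above 0.015 m).
It fails at once if the bung is moved more than 15 mm (distance of loose_bung_mid from where it was at the start of the episode above 0.015 m).
It fails at once if the lid or fastener is forced with more than 70 N (contact force between the arm and drybox above 70 N).
It also fails if it takes over 42 s, if anything falls off the work surface, if the arm or the gripper's body presses on something with over 40 N, if the wrist force passes 120 N, or if a joint passes its speed limit or range.

## Working session

There is one attempt and no reset: what is moved stays moved. The work goes in short steps, Python scripts to look and compute and a tool call to move; the robot and the scene stay as the last step left them, time stands still between calls to the robot, and variables do not carry over. Pictures are saved under pics/ and viewed, and the job is handed in when it is done.

Besides the shell and the picture viewer there is one more tool, called by a JSON object that holds its "method" and its "body". play_rows: Moves the arm, as the interface text tells. Its arguments: {"type":"object","properties":{"motion":{"type":"array"},"claw":{"type":"number"}},"required":["motion"]}

```bash
mkdir -p pics; ls; cat > h.py <<'E'
import numpy as np, cv2
from station import bot
def snap(n,tag):
    ci=bot.camera_info(n); im,d=bot.get_image(n)
    cv2.imwrite(f'pics/{tag}.png',im[:,:,::-1]); np.savez(f'pics/{tag}.npz',im=im,d=d,E=ci['extrinsics'],K=[ci[k] for k in('fx','fy','cx','cy')])
def load(tag):
    return np.load(f'pics/{tag}.npz')
def pts(z):
    im,d,E,K=z['im'],z['d'],z['E'],z['K']; v,u=np.mgrid[:d.shape[0],:d.shape[1]]
    P=np.stack([(u-K[2])/K[0]*d,-(v-K[3])/K[1]*d,-d],-1)
    return P@E[:3,:3].T+E[:3,3]
E
python3 - <<'E'
from h import *
for n in('side','top','wrist'): snap(n,n+'0')
print(bot.camera_info('top')); o=bot.get_obs(); print(o); print(bot.grip_point_offset)
E
```

```text
pics
{'fx': 510.31599088549115, 'fy': 510.31599088549115, 'cx': 280.62096149276135, 'cy': 206.837093978692, 'extrinsics': array([[ 0.02441862,  0.98050035, -0.19499437,  0.34005302],
       [-0.99965949,  0.02215369, -0.0137881 ,  0.0125507 ],
       [-0.00919939,  0.19526466,  0.98070744,  1.11369541],
       [ 0.        ,  0.        ,  0.        ,  1.        ]])}
{'t': 0.15, 'joint_pos': array([-1.53133618e+00,  1.81383752e-01,  1.60778479e+00, -7.56656271e-06,
        1.35376357e+00, -2.06293189e-01]), 'qd': array([-0.00101293, -0.0014276 , -0.00355071, -0.00083956, -0.00096959,
        0.0008188 ]), 'tau': array([ 1.09610279e-03, -4.45259535e+01, -3.51695287e+01, -3.15608040e-04,
        5.77334926e-03, -1.19161257e-05]), 'tcp_pos': array([ 0.13990217, -0.55752579,  0.40398029]), 'eef_rot': array([-1.57210890e+00,  2.67134656e-04, -2.89583786e+00]), 'force': array([-0.14177297, -0.21502522,  0.27616584]), 'torque': array([-0.01756394, -0.02325674,  0.08182564]), 'finger_gap': 0.08535483710709323}
0.1547
```

View pics/top0.png

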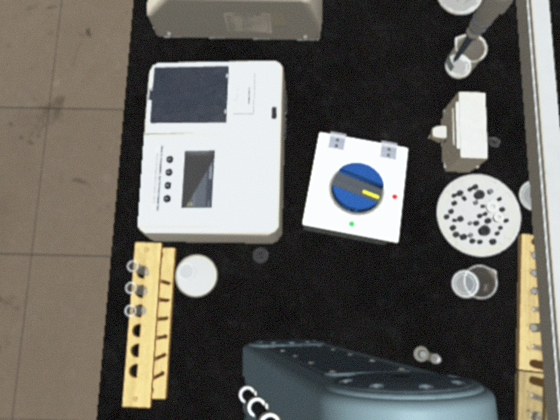

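View pics/side0.png

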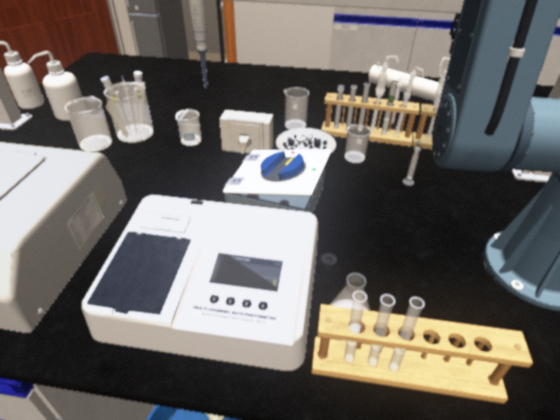

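The top view shows the box at about (355,188), its yellow slot mark at (370,195), the red dot at (394,197) and the green dot at (351,224). The flask is at (197,275) and the bung at (260,256). Next I'll measure them.

```bash
cat > m.py <<'E'
from h import *
import sys
def meas(tag,roi):
    z=load(tag); P=pts(z); im=z['im'].astype(int); d=z['d']
    x0,x1,y0,y1=roi; R=np.zeros(d.shape,bool); R[y0:y1,x0:x1]=1
    hsv=cv2.cvtColor(z['im'],cv2.COLOR_RGB2HSV).astype(int); H,S,V=hsv[...,0],hsv[...,1],hsv[...,2]
    W=R&(S<30)&(V>200)&(d>0)
    n,l,st,c=cv2.connectedComponentsWithStats(W.astype(np.uint8)); k=1+st[1:,4].argmax(); W=l==k
    Wi=cv2.erode(W.astype(np.uint8),np.ones((5,5)))>0
    Q=P[Wi]; 
    for i in range(3):
        c0=np.median(Q,0) if i==0 else Q.mean(0); u,s,vt=np.linalg.svd(Q-Q.mean(0)); nrm=vt[2]*np.sign(vt[2][2]); c0=Q.mean(0); r=(Q-c0)@nrm; Q=Q[abs(r)<2.5*r.std()+1e-4]
    print('n',nrm,'tilt',np.arccos(nrm[2]),'dir',np.degrees(np.arctan2(nrm[1],nrm[0])),'rms',r.std(),'c',c0,len(Q))
    E,K=z['E'],z['K']
    def cast(u,v,nn=nrm,pp=c0):
        D=E[:3,:3]@np.array([(u-K[2])/K[0],-(v-K[3])/K[1],-1]); o=E[:3,3]; return o+D*((pp-o)@nn/(D@nn))
    h,_=cv2.findContours(W.astype(np.uint8),cv2.RETR_EXTERNAL,cv2.CHAIN_APPROX_NONE); h=max(h,key=cv2.contourArea)
    box=cv2.approxPolyDP(cv2.convexHull(h),6,True)[:,0]; 
    C=[cast(*p) for p in box]
    for p,q in zip(box,C): print('corner',p,q)
    for name,m in dict(blue=R&(H>100)&(H<125)&(S>120)&(V>60),red=R&((H<8)|(H>172))&(S>120)&(V>120),green=R&(H>45)&(H<85)&(S>90)&(V>90),yellow=R&(H>20)&(H<35)&(S>120)&(V>120)).items():
        v,u=np.nonzero(m)
        if len(u): print(name,len(u),u.mean(),v.mean(),'lidplane',cast(u.mean(),v.mean()).round(4),'depth med',np.median(P[m],0).round(4), 'mean',P[m&(d>0)].mean(0).round(4))
    return
if __name__=='__main__': meas(sys.argv[1],[int(a) for a in sys.argv[2:6]])
E
python3 m.py top0 295 415 125 250
python3 - <<'E'
from h import *
z=load('top0');P=pts(z)
for u,v in[(197,275),(260,256),(197,265),(220,235),(283,200),(283,90),(463,160),(465,150),(330,215)]: print(u,v,P[v,u].round(3))
E
```

```text
n [ 0.21258627 -0.03480547  0.97652222] tilt 0.21711850426706863 dir -9.298196325701003 rms 0.001615860139161452 c [ 0.584346   -0.12436632  0.10456287] 4375
corner [319 133] [ 0.70721562 -0.05052668  0.0804463 ]
corner [407 149] [ 0.67565672 -0.23607712  0.08070315]
corner [397 241] [ 0.47388673 -0.20137691  0.12586473]
corner [303 224] [ 0.50314113 -0.01824445  0.12602338]
blue 1182 356.7834179357022 187.41455160744502 lidplane [ 0.5844 -0.1268  0.1045] depth med [ 0.5739 -0.1233  0.1263] mean [ 0.5796 -0.1239  0.1259]
red 10 394.2 196.0 lidplane [ 0.568  -0.202   0.1053] depth med [ 0.5675 -0.2011  0.1065] mean [ 0.5677 -0.2017  0.1067]
green 14 351.2857142857143 223.5 lidplane [ 0.507  -0.1133  0.1218] depth med [ 0.5069 -0.1128  0.1223] mean [ 0.5069 -0.1132  0.1222]
yellow 66 370.59090909090907 193.96969696969697 lidplane [ 0.5709 -0.1543  0.1064] depth med [ 0.5699 -0.1538  0.1112] mean [ 0.5699 -0.1535  0.1111]
197 275 [0.401 0.189 0.098]
260 256 [0.449 0.069 0.021]
197 265 [0.421 0.192 0.085]
220 235 [0.482 0.148 0.092]
283 200 [0.577 0.023 0.001]
283 90 [0.805 0.028 0.077]
463 160 [ 0.653 -0.351  0.084]
465 150 [ 0.667 -0.348  0.109]
330 215 [ 0.524 -0.072  0.118]
```

```bash
python3 -c "
import cv2;a=cv2.imread('pics/top0.png')[120:260,170:430];cv2.imwrite('pics/top0c.png',cv2.resize(a,None,fx=3,fy=3,interpolation=2))"
```

```text
(no output)
```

View pics/top0c.png

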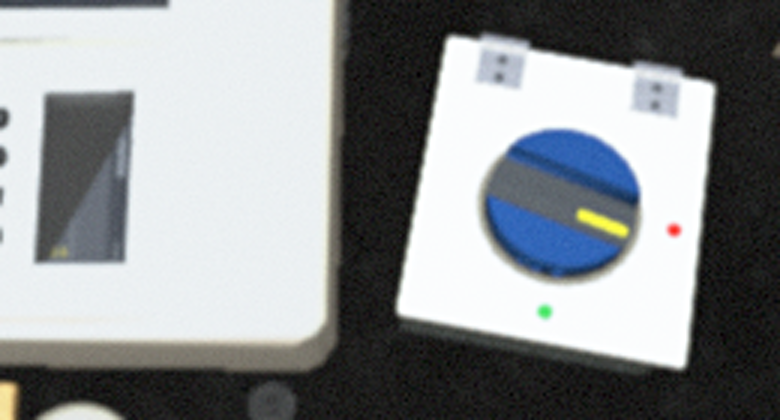

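```bash
python3 - <<'E'
from h import *
z=load('top0');P=pts(z)
for u,v in[(530,150),(550,300),(527,100),(530,250),(425,355),(475,282),(480,225),(480,40),(490,10)]: print(u,v,P[v,u].round(3))
E
```

```text
530 150 [ 0.564 -0.323  0.43 ]
550 300 [ 0.359 -0.324  0.451]
527 100 [ 0.637 -0.322  0.433]
530 250 [ 0.476 -0.509  0.017]
425 355 [ 0.257 -0.264  0.068]
475 282 [ 0.406 -0.394  0.002]
480 225 [ 0.53  -0.411  0.003]
480 40 [ 0.928 -0.401  0.083]
490 10 [ 0.795 -0.29   0.405]
```

View pics/wrist0.png

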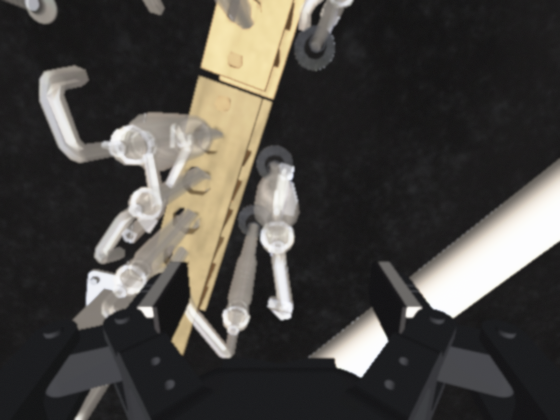

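```bash
python3 - <<'E'
from h import *
for t in('top0','wrist0','side0'):
    z=load(t);P=pts(z);im=z['im'].astype(int)
    print(t,z['E'][:3,3].round(3))
    if t=='wrist0':
        for u,v in[(330,355),(400,330),(450,280),(500,250),(540,190),(555,230),(500,300),(360,365),(250,240),(280,200)]: print(u,v,P[v,u].round(3),im[v,u])
    elif t=='top0':
        for v in(5,50,100,150,200,250,300,350,400):
            for u in (515,522,530,540,550,558): print(u,v,P[v,u].round(3),im[v,u])
    Q=P[(z['d']>0)&(P[...,2]>.2)&(P[...,2]<.6)]; print(len(Q),Q.min(0),Q.max(0))
z=load('side0');P=pts(z);m=(P[...,2]>.3)&(P[...,2]<.6)&(P[...,0]<1.2)&(P[...,0]>.2)&(P[...,1]>-.6)&(P[...,1]<.5)
n,l,st,c=cv2.connectedComponentsWithStats(m.astype(np.uint8))
for i in range(1,n):
    if st[i,4]>30: print(st[i],np.median(P[l==i],0))
E
```

```text
top0 [0.34  0.013 1.114]
515 5 [ 1.068e+00 -5.230e-01  1.000e-03] [54 50 48]
522 5 [ 0.782 -0.322  0.438] [98 96 83]
530 5 [ 0.768 -0.323  0.461] [138 134 121]
540 5 [ 0.767 -0.335  0.463] [225 230 232]
550 5 [ 1.07e+00 -6.06e-01  1.00e-03] [65 67 65]
558 5 [ 1.072 -0.627 -0.002] [27 30 29]
515 50 [ 0.952 -0.516 -0.002] [27 26 24]
522 50 [ 0.715 -0.322  0.43 ] [100 100  91]
530 50 [ 0.704 -0.322  0.452] [157 161 158]
540 50 [ 0.696 -0.328  0.467] [227 231 234]
550 50 [ 0.697 -0.343  0.465] [226 231 232]
558 50 [ 0.951 -0.614  0.004] [26 29 30]
515 100 [ 0.823 -0.505  0.006] [26 30 27]
522 100 [ 0.826 -0.523  0.   ] [51 53 43]
530 100 [ 0.634 -0.322  0.441] [99 93 87]
540 100 [ 0.624 -0.325  0.463] [224 225 219]
550 100 [ 0.623 -0.337  0.466] [227 233 232]
558 100 [ 0.827 -0.606  0.   ] [65 68 68]
515 150 [ 0.704 -0.498  0.002] [31 32 31]
522 150 [ 0.704 -0.513  0.004] [23 22 26]
530 150 [ 0.564 -0.323  0.43 ] [100  97  83]
540 150 [ 0.555 -0.322  0.458] [154 158 151]
550 150 [ 0.553 -0.332  0.465] [225 229 230]
558 150 [ 0.553 -0.341  0.467] [225 228 231]
515 200 [ 0.584 -0.482  0.02
[... 1473 characters left out ...]
152 -0.599  0.281] [70 68 68]
450 280 [ 0.081 -0.775  0.058] [253 252 250]
500 250 [ 0.131 -0.811  0.062] [253 253 253]
540 190 [ 0.203 -0.837  0.043] [205 195 184]
555 230 [ 0.168 -0.852  0.067] [253 253 254]
500 300 [ 0.044 -0.899 -0.   ] [28 27 27]
360 365 [-0.054 -0.71   0.065] [253 253 254]
250 240 [ 0.082 -0.541  0.077] [151 144 135]
280 200 [ 0.164 -0.552  0.191] [243 243 237]
62041 [ 0.05399315 -0.63025201  0.20002239] [ 0.24571364 -0.46411225  0.32919346]
side0 [0.471 0.661 0.645]
21892 [-0.07015616 -0.62894117  0.2000116 ] [1.55326815 0.08334785 0.52461325]
[189   0  18  56 693] [ 0.80453117 -0.28500113  0.37656092]
[  237     0   321   160 14876] [0.26226807 0.04831229 0.42620732]
```

A beam runs along x at y≈-0.32 to -0.35, z≈0.43–0.467, between the arm and the box. I'll lift so the fingertips pass above it before crossing.

{"method": "play_rows", "body": {"motion": [[[0,-38,0],0],[[0,-38,0],0],[[0,-38,0],0],[[0,-38,0],0],[[0,-38,0],0],[[0,-38,0],0],[[0,-38,0],0],[[0,-38,0],0]], "claw": -1}}

```text
t: 1.15
tcp_pos: [0.1399, -0.5592, 0.7096]
eef_rot: [-1.587, 0.003, -2.896]
force: [-0.8, -0.3, 0.9]
finger_gap: -0.0
```

{"method": "play_rows", "body": {"motion": [[[-45,0,-34],0],[[-45,0,-34],0],[[-45,0,-34],0],[[-45,0,-34],0],[[-45,0,-34],0],[[-45,0,-34],0],[[-45,0,-34],0],[[-45,0,-34],0]]}}

```text
t: 2.15
tcp_pos: [0.4289, -0.2013, 0.7144]
eef_rot: [-1.586, 0.003, -2.904]
force: [1.0, -0.7, -0.5]
finger_gap: 0.0003
```

```bash
python3 - <<'E'
from h import *
o=bot.get_obs(); print(o['joint_pos'].round(3),o['tcp_pos'].round(4),o['eef_rot'].round(4),o['force'].round(2))
E
```

```text
[-0.694 -0.114  1.305  0.012  1.96   0.645] [ 0.4289 -0.2013  0.7144] [-1.5856  0.0033 -2.9045] [ 1.04 -0.75 -0.54]
```

{"method": "play_rows", "body": {"motion": [[[-45,0,-35],0],[[-45,0,-35],0],[[0,0,0],-0.18],[[0,0,0],-0.18],[[0,0,0],-0.18],[[0,0,0],-0.18],[[0,0,0],-0.18],[[0,0,0],-0.18]]}}

```text
t: 3.15
tcp_pos: [0.5045, -0.1036, 0.7125]
eef_rot: [-1.58, 0.016, -1.784]
force: [0.0, -0.5, 0.1]
finger_gap: 0.0003
```

{"method": "play_rows", "body": {"motion": [[[0,0,0],-0.18],[[0,0,0],-0.18],[[0,0,0],-0.18],[[0,0,0],-0.18],[[0,0,0],-0.18],[[0,0,0],-0.18],[[0,0,0],-0.18],[[0,0,0],-0.18]]}}

```text
t: 4.15
tcp_pos: [0.505, -0.1038, 0.7096]
eef_rot: [-1.554, 0.016, -0.294]
force: [0.4, -0.1, -0.0]
finger_gap: -0.0001
```

```bash
cat > tip.py <<'E'
from h import *
from scipy.spatial.transform import Rotation as Ro
def tip(L=.173):
    o=bot.get_obs(); R=Ro.from_euler('xyz',o['eef_rot']).as_matrix(); return o,R,o['tcp_pos']+R[:,1]*L
E
python3 - <<'E'
from tip import *
o,R,t=tip(); print(o['joint_pos'].round(3),o['tcp_pos'].round(4),o['eef_rot'].round(4),o['force'].round(2)); print(R.round(3),t)
snap('wrist','wrist1'); snap('top','top1')
E
```

```text
[-0.437 -0.016  1.223  0.015  1.953 -1.708] [ 0.505  -0.1038  0.7096] [-1.5543  0.0159 -0.2942] [ 0.44 -0.07 -0.04]
[[ 0.957 -0.01   0.29 ]
 [-0.29   0.02   0.957]
 [-0.016 -1.     0.016]] [ 0.5031613  -0.10024043  0.53660206]
```

View pics/wrist1.png

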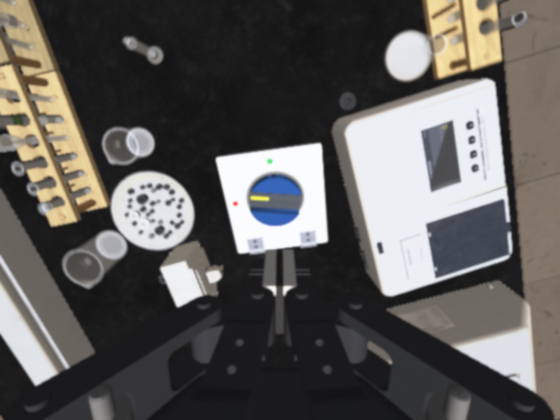

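The wrist view shows the box with the lid at about (272,195), the green dot at (270,160), the red dot at (235,203) and the closed fingertips at about (280,280). I'll cross-check the measurements from this view.

```bash
python3 m.py wrist1 205 335 135 250
python3 - <<'E'
from h import *
def ray(tag,u,v):
    z=load(tag);E,K=z['E'],z['K'];D=E[:3,:3]@np.array([(u-K[2])/K[0],-(v-K[3])/K[1],-1]);return E[:3,3],D/np.linalg.norm(D)
for nm,a,b in[('green',(351.3,223.5),None),('red',(394.2,196),None)]:
    z=load('wrist1');hsv=cv2.cvtColor(z['im'],cv2.COLOR_RGB2HSV).astype(int);H,S,V=[hsv[...,i] for i in range(3)]
    m=((H>45)&(H<85) if nm=='green' else ((H<8)|(H>172)))&(S>90)&(V>90); m[:, :205]=0;m[:,335:]=0;m[:135]=0;m[250:]=0
    v,u=np.nonzero(m); o2,d2=ray('wrist1',u.mean(),v.mean()); o1,d1=ray('top0',*a)
    A=np.stack([d1,-d2],1);s=np.linalg.lstsq(A,o2-o1,rcond=None)[0];p,q=o1+d1*s[0],o2+d2*s[1];print(nm,(p+q)/2,np.linalg.norm(p-q))
E
```

```text
n [ 0.21141781 -0.03534457  0.97675651] tilt 0.21602823570510452 dir -9.49086884430902 rms 0.0008810422865358098 c [ 0.57751484 -0.12014276  0.10491502] 5014
corner [320 144] [ 0.50424805 -0.01774404  0.12447889]
corner [326 241] [ 0.70813147 -0.05138455  0.07913126]
corner [238 249] [ 0.66998187 -0.23315836  0.08081109]
corner [216 159] [ 0.475619   -0.20263053  0.12398538]
blue 1288 275.24301242236027 199.22049689440993 lidplane [ 0.5834 -0.1248  0.1035] depth med [ 0.5706 -0.1229  0.1275] mean [ 0.5786 -0.1234  0.1248]
red 8 234.875 203.125 lidplane [ 0.5678 -0.2016  0.1041] depth med [ 0.5674 -0.2013  0.1055] mean [ 0.5675 -0.2014  0.1052]
green 14 269.5 160.71428571428572 lidplane [ 0.5069 -0.1123  0.1205] depth med [ 0.5067 -0.1121  0.1217] mean [ 0.5068 -0.1123  0.1215]
yellow 59 259.271186440678 197.89830508474577 lidplane [ 0.5714 -0.1533  0.105 ] depth med [ 0.5704 -0.1533  0.1098] mean [ 0.5703 -0.1527  0.1097]
green [ 0.50485146 -0.11153682  0.13522228] 0.00022230144201107146
red [ 0.56848938 -0.20217627  0.10244422] 0.0009448970792712529
```

{"method": "play_rows", "body": {"motion": [[[4,30,-18],0],[[0,50,0],0],[[0,50,0],0],[[0,50,0],0],[[0,50,0],0],[[0,50,0],0],[[0,50,0],0],[[0,30,0],-0.13]]}}

```text
t: 5.25
tcp_pos: [0.5, -0.1155, 0.341]
eef_rot: [-1.555, 0.007, -0.205]
force: [0.3, 0.6, -0.2]
finger_gap: -0.0002
```

```bash
python3 - <<'E'
from tip import *
o,R,t=tip(); print(o['joint_pos'].round(3),o['tcp_pos'].round(4),o['eef_rot'].round(4),o['force'].round(2)); print(R.round(3),t)
E
```

```text
[-0.463  0.114  1.819  0.014  1.22  -1.834] [ 0.5    -0.1155  0.341 ] [-1.555   0.0072 -0.2047] [ 0.34  0.63 -0.16]
[[ 0.979 -0.004  0.203]
 [-0.203  0.017  0.979]
 [-0.007 -1.     0.016]] [ 0.49936172 -0.11259045  0.16802144]
```

{"method": "play_rows", "body": {"motion": [[[0,30,0],0],[[0,8,0],0],[[0,8,0],0],[[0,8,0],0],[[0,8,0],0],[[0,7,0],0],[[0,7,0],0],[[0,6,0],0]]}}

```text
t: 6.25
tcp_pos: [0.5001, -0.1144, 0.2568]
eef_rot: [-1.556, 0.007, -0.216]
force: [-0.5, 0.0, 1.5]
finger_gap: 0.0001
```

```bash
python3 - <<'E'
from tip import *
o,R,t=tip(); print(o['force'].round(2),t)
E
```

```text
[-0.55  0.01  1.45] [ 0.49951938 -0.11157572  0.08379049]
```

{"method": "play_rows", "body": {"motion": [[[0,2,0],0],[[0,2,0],0],[[0,2,0],0],[[0,1,0],0],[[0,1,0],0],[[0,1,0],0],[[0,0.5,0],0],[[0,0.5,0],0]]}}

```text
t: 7.25
tcp_pos: [0.5002, -0.1142, 0.2514]
eef_rot: [-1.556, 0.008, -0.214]
force: [-2.9, 1.2, 5.2]
finger_gap: -0.0
```

```bash
python3 - <<'E'
from tip import *
o,R,t=tip(); print(o['force'].round(2),t)
snap('top','top2')
E
python3 m.py top2 295 415 125 250
```

```text
[-2.86  1.2   5.2 ] [ 0.49929276 -0.11150899  0.07841312]
n [-2.49043378e-03 -2.25142094e-04  9.99996874e-01] tilt 0.0025005924154687456 dir -174.83434509793292 rms 0.0018091613305830142 c [ 0.62799554 -0.092293    0.07953979] 2015
corner [407 150] [ 0.67380746 -0.2362851   0.07962146]
corner [403 174] [ 0.62136369 -0.22673848  0.079493  ]
corner [310 232] [ 0.49462223 -0.03427838  0.07922069]
corner [301 229] [ 0.50039953 -0.0157733   0.07923925]
corner [320 133] [ 0.70750917 -0.05269312  0.07974673]
```

View pics/top2.png

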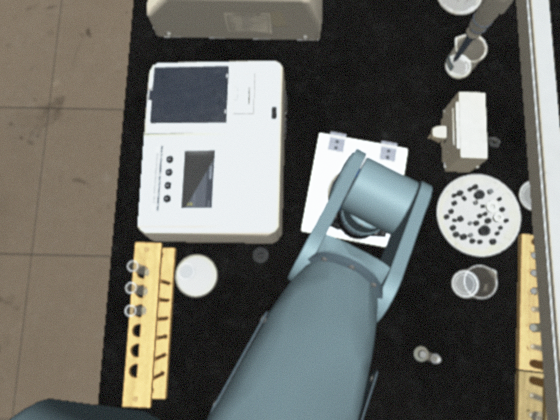

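{"method": "play_rows", "body": {"motion": [[[0,1,0],0],[[0,1,0],0],[[0,1,0],0],[[0,1.5,0],0],[[0,1.5,0],0],[[0,1.5,0],0],[[0,1.5,0],0],[[0,1.5,0],0]]}}

```text
t: 8.3
tcp_pos: [0.5007, -0.1141, 0.2513]
eef_rot: [-1.558, 0.01, -0.212]
force: [-7.2, 1.6, 16.0]
finger_gap: -0.0
```

The reading is 16 N with no further motion, so the lid is at its hard stop. I'll raise the tool and look again.

{"method": "play_rows", "body": {"motion": [[[0,-5,0],0],[[0,-40,0],0],[[0,-40,0],0],[[0,-40,0],0],[[0,-40,0],0],[[0,-40,0],0],[[0,-40,0],0],[[0,0,0],0]], "claw": -1}}

```text
t: 9.3
tcp_pos: [0.5025, -0.1174, 0.5044]
eef_rot: [-1.557, 0.006, -0.212]
force: [-0.1, -0.9, -0.8]
finger_gap: -0.0001
```

```bash
python3 - <<'E'
from tip import *
o,R,t=tip(); print(o['force'].round(2),o['tcp_pos'],o['eef_rot'],t); print(R.round(3))
snap('wrist','wrist3')
E
```

```text
[-0.07 -0.87 -0.77] [ 0.50248554 -0.1174273   0.50442825] [-1.55707801  0.00642321 -0.21228056] [ 0.50189939 -0.11487328  0.33144809]
[[ 0.978 -0.003  0.211]
 [-0.211  0.015  0.977]
 [-0.006 -1.     0.014]]
```

View pics/wrist3.png

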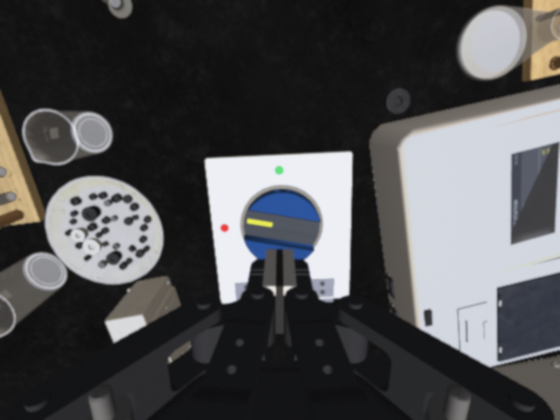

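The lid is flat and shut, with the lid centre at about (280,228). The yellow mark runs from (247,222) to (272,225). I'll compute the lock axis and slot angle.

```bash
python3 m.py wrist3 200 360 140 262
cat > lock.py <<'E'
from h import *
import sys
def lock(tag,roi,zf=.082):
    z=load(tag);E,K=z['E'],z['K'];x0,x1,y0,y1=roi
    def cast(u,v,h):
        D=E[:3,:3]@np.array([(u-K[2])/K[0],-(v-K[3])/K[1],-1]);o=E[:3,3];return o+D*((h-o[2])/D[2])
    hsv=cv2.cvtColor(z['im'],cv2.COLOR_RGB2HSV).astype(int);H,S,V=[hsv[...,i] for i in range(3)]
    R=np.zeros(H.shape,bool);R[y0:y1,x0:x1]=1
    m=R&(H>20)&(H<35)&(S>110)&(V>110); v,u=np.nonzero(m)
    Q=np.array([cast(a,b,zf)[:2] for a,b in zip(u,v)]);c=Q.mean(0);vt=np.linalg.svd(Q-c)[2][0]
    hx=np.array([.693,-.1433]);ex=np.array([.9869,-.1613]);ax=hx-.12*ex
    vt*=np.sign(vt@(c-ax)); ang=np.degrees(np.arctan2(vt[1],vt[0]));a2=np.degrees(np.arctan2(*(c-ax)[::-1]))
    print('yellow c',c,'dir',ang,'dir from axis',a2,'r',np.linalg.norm(c-ax),'axis',ax)
    for a in(ang,a2): print('lock', np.radians((-99.3-a)%360 if (-99.3-a)%360<200 else (-99.3-a)%360-360))
    for n,mm in dict(red=R&((H<8)|(H>172))&(S>110)&(V>120),green=R&(H>45)&(H<85)&(S>90)&(V>90)).items():
        v,u=np.nonzero(mm); print(n,cast(u.mean(),v.mean(),.078)) if len(u) else 0
if __name__=='__main__': lock(sys.argv[1],[int(a) for a in sys.argv[2:6]])
E
python3 lock.py wrist3 200 360 140 300
```

```text
n [-1.89870827e-03  8.55814170e-04  9.99997831e-01] tilt 0.002082670703957913 dir 155.73724616282604 rms 0.0007518562660096571 c [ 0.53746192 -0.11572808  0.07803172] 6950
corner [351 154] [ 0.50011751 -0.01700416  0.07787632]
corner [349 261] [ 0.64946513 -0.04152225  0.07818088]
corner [217 261] [ 0.60883707 -0.22400745  0.07825991]
corner [207 159] [ 0.46732983 -0.19796591  0.07796894]
blue 2225 281.80988764044946 221.40808988764044 lidplane [ 0.5705 -0.1223  0.0781] depth med [ 0.5535 -0.118   0.0997] mean [ 0.563  -0.1213  0.1001]
red 32 224.15625 227.625 lidplane [ 0.5624 -0.201   0.0782] depth med [ 0.5622 -0.2008  0.0786] mean [ 0.5622 -0.2009  0.0787]
green 42 278.8095238095238 169.92857142857142 lidplane [ 0.5006 -0.1114  0.078 ] depth med [ 0.5005 -0.1116  0.0784] mean [ 0.5005 -0.1115  0.0785]
yellow 125 259.4 222.44 lidplane [ 0.5654 -0.1524  0.0781] depth med [ 0.5638 -0.152   0.0824] mean [ 0.5639 -0.1519  0.0825]
yellow c [ 0.56407071 -0.15186673] dir -111.822163927891 dir from axis -110.61047457497135 r 0.02983212711015527 axis [ 0.574572 -0.123944]
lock 0.21855299001616377
lock 0.19740502129635631
red [ 0.56226083 -0.20102252  0.078     ]
green [ 0.50056366 -0.1114477   0.078     ]
```

{"method": "play_rows", "body": {"motion": [[[37,0,1.5],0],[[38,0,1.5],0],[[0,0,0],0.155],[[0,40,0],0],[[0,40,0],0],[[0,40,0],0],[[0,40,0],0],[[0,30,0],0]], "claw": 0.4}}

```text
t: 10.35
tcp_pos: [0.5735, -0.1252, 0.2941]
eef_rot: [-1.556, 0.025, -0.373]
force: [-0.6, -0.7, 0.3]
finger_gap: 0.0599
```

```bash
python3 - <<'E'
from tip import *
o,R,t=tip(); print(o['finger_gap'],o['tcp_pos'],o['eef_rot'],t, 'zang',np.degrees(np.arctan2(R[1,2],R[0,2]))); print(R.round(3))
snap('wrist','wrist4')
E
```

```text
0.05992424224033325 [ 0.57346805 -0.12523951  0.29411531] [-1.55627714  0.02524598 -0.37286226] [ 0.57031644 -0.12130968  0.12118867] zang 68.61556480600368
[[ 0.931 -0.018  0.365]
 [-0.364  0.023  0.931]
 [-0.025 -1.     0.015]]
```

View pics/wrist4.png

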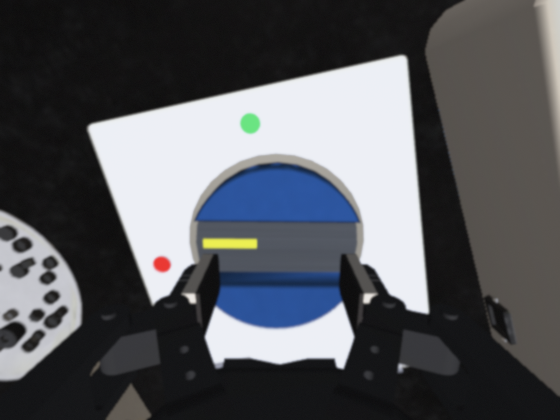

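The slot is aligned with the jaws. I'll check the axis from the disc's rim: left 190, right 363, top 154.

```bash
python3 - <<'E'
from h import *
z=load('wrist4');E,K=z['E'],z['K'];im=z['im'];
def cast(u,v,h):
    D=E[:3,:3]@np.array([(u-K[2])/K[0],-(v-K[3])/K[1],-1]);o=E[:3,3];return (o+D*((h-o[2])/D[2]))[:2]
hsv=cv2.cvtColor(im,cv2.COLOR_RGB2HSV).astype(int)
w=(hsv[...,1]<30)&(hsv[...,2]>205)
pt=[]
for a in np.radians(np.r_[185:356:3]):
    for r in range(120,60,-1):
        u,v=277+r*np.cos(a),242+r*np.sin(a)
        if not w[int(round(v)),int(round(u))]: 
            if r<119: pt.append(cast(u,v,.081))
            break
p=np.array(pt);A=np.c_[2*p,np.ones(len(p))];s=np.linalg.lstsq(A,(p**2).sum(1),rcond=None)[0];r=np.sqrt(s[2]+s[0]**2+s[1]**2);res=np.hypot(*(p-s[:2]).T)-r;k=abs(res)<.0015
s=np.linalg.lstsq(A[k],(p[k]**2).sum(1),rcond=None)[0];print(s[:2],np.sqrt(s[2]+s[0]**2+s[1]**2),k.sum(),len(p))
E
python3 lock.py wrist4 80 430 50 340; python3 m.py wrist4 80 430 50 340 | head -1
```

```text
[ 0.57363308 -0.12358138] 0.055191960069924675 54 54
yellow c [ 0.56341321 -0.15186042] dir -112.92349719636928 dir from axis -111.78763973354697 r 0.030064014489949845 axis [ 0.574572 -0.123944]
lock 0.23777488171286051
lock 0.21795042915326202
red [ 0.56171966 -0.20051752  0.078     ]
green [ 0.5001278 -0.111454   0.078    ]Traceback (most recent call last):
  File "m.py", line 25, in <module>
    if __name__=='__main__': meas(sys.argv[1],[int(a) for a in sys.argv[2:6]])
                             ~~~~^^^^^^^^^^^^^^^^^^^^^^^^^^^^^^^^^^^^^^^^^^^^^
  File "m.py", line 12, in meas
    c0=np.median(Q,0) if i==0 else Q.mean(0); u,s,vt=np.linalg.svd(Q-Q.mean(0)); nrm=vt[2]*np.sign(vt[2][2]); c0=Q.mean(0); r=(Q-c0)@nrm; Q=Q[abs(r)<2.5*r.std()+1e-4]
                                                     ~~~~~~~~~~~~~^^^^^^^^^^^^^
    u, s, vh = gufunc(a, signature=signature)
               ~~~~~~^^^^^^^^^^^^^^^^^^^^^^^^
numpy._core._exceptions._ArrayMemoryError: Unable to allocate 8.19 GiB for an array with shape (33159, 33159) and data type float64
```

{"method": "play_rows", "body": {"motion": [[[5,0,-1],0],[[0,10,0],0],[[0,8,0],0],[[0,6,0],0],[[0,5,0],0],[[0,4,0],0],[[0,3,0],0],[[0,0,0],0.03]]}}

```text
t: 11.4
tcp_pos: [0.5761, -0.1268, 0.253]
eef_rot: [-1.557, 0.03, -0.405]
force: [0.1, 0.0, 0.5]
finger_gap: 0.0596
```

```bash
python3 - <<'E'
from tip import *
o,R,t=tip(); print(o['force'],o['torque'],o['tcp_pos'],t, 'zang',np.degrees(np.arctan2(R[1,2],R[0,2])))
snap('wrist','wrist5')
E
```

```text
[0.08329907 0.01011087 0.4605726 ] [-0.00489449 -0.00766499 -0.02651675] [ 0.57612529 -0.12677479  0.25295658] [ 0.57226739 -0.12250605  0.08005228] zang 66.79758482442217
```

View pics/wrist5.png

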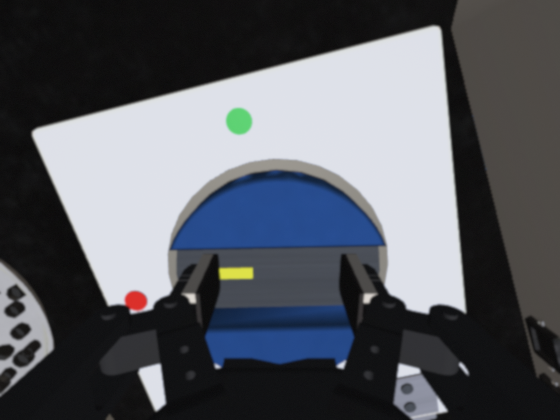

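Both fingers are inside the slot between the cheeks with no contact force. I'll lift 2 mm and twist clockwise.

{"method": "play_rows", "body": {"motion": [[[0,-2,0],0.08],[[0,0,0],0.1],[[0,0,0],0.1],[[0,0,0],0.1],[[0,0,0],0.1],[[0,0,0],0.1],[[0,0,0],0.1],[[0,0,0],0.1]]}}

```text
t: 12.45
tcp_pos: [0.5773, -0.1275, 0.2566]
eef_rot: [-1.58, 0.027, -1.215]
force: [0.3, 0.1, -0.7]
finger_gap: 0.0598
```

```bash
python3 - <<'E'
from tip import *
o,R,t=tip(); print(o['force'],o['torque'],o['tcp_pos'],t, 'zang',np.degrees(np.arctan2(R[1,2],R[0,2])),o['joint_pos'].round(2))
E
```

```text
[ 0.32407216  0.06183329 -0.7492301 ] [-0.01045126 -0.0553555   0.09223305] [ 0.57728259 -0.12751258  0.25661525] [ 0.57422723 -0.1237251   0.0836837 ] zang 20.404458240273062 [-0.42  0.39  1.66  0.01  1.11 -0.78]
```

{"method": "play_rows", "body": {"motion": [[[0,1,0],0.1],[[0,1,0],0.1],[[0,0,0],0.1],[[0,0,0],0.1],[[0,0,0],0.1],[[0,0,0],0.1],[[0,0,0],0.06],[[0,0,0],0.04]]}}

```text
t: 13.45
tcp_pos: [0.5775, -0.1274, 0.256]
eef_rot: [-1.594, 0.013, -1.941]
force: [1.1, 0.2, -1.1]
finger_gap: 0.0597
```

```bash
python3 - <<'E'
from tip import *
o,R,t=tip(); print(o['force'],o['torque'],o['tcp_pos'],t, 'zang',np.degrees(np.arctan2(R[1,2],R[0,2])))
snap('wrist','wrist6')
E
python3 lock.py wrist6 20 460 20 380
```

```text
[ 1.09801969  0.17914418 -1.11374221] [-0.05182255 -0.03537895  0.09070222] [ 0.57749467 -0.12740092  0.25601856] [ 0.57462576 -0.12387096  0.08307837] zang -21.212301556650655
yellow c [ 0.55274395 -0.12204251] dir 175.13334753489804 dir from axis 175.02141278942182 r 0.021910714274174528 axis [ 0.574572 -0.123944]
lock 1.4934198154257519
lock 1.4953734452816938
green [ 0.50024355 -0.11144852  0.078     ]
```

View pics/wrist6.png

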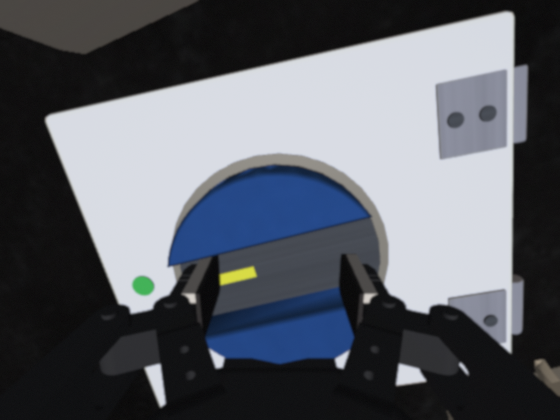

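The slot is at about 1.49 rad. A little more turn should bring it to the stop.

{"method": "play_rows", "body": {"motion": [[[0,0,0],0.04],[[0,0,0],0.04],[[0,0,0],0.03],[[0,0,0],0.03],[[0,0,0],0.02],[[0,0,0],0.02],[[0,0,0],0.02],[[0,0,0],0.02]]}}

```text
t: 14.5
tcp_pos: [0.5769, -0.1252, 0.2567]
eef_rot: [-1.595, -0.005, -2.134]
force: [-0.4, 0.6, -3.0]
finger_gap: 0.0594
```

```bash
python3 - <<'E'
from tip import *
o,R,t=tip(); print(o['force'],o['torque'],o['tcp_pos'],t, 'zang',np.degrees(np.arctan2(R[1,2],R[0,2])))
snap('wrist','wrist7')
E
python3 lock.py wrist7 20 460 20 380
```

```text
[-0.38867194  0.61646016 -3.04161518] [-0.70471351 -0.74966518  7.95364509] [ 0.57687716 -0.12517241  0.25668643] [ 0.57291001 -0.1236429   0.08373869] zang -32.24732171190038
yellow c [ 0.55153109 -0.11952913] dir 169.33675479099568 dir from axis 169.15302242555762 r 0.023460063374687555 axis [ 0.574572 -0.123944]
lock 1.5945894442040605
lock 1.597796178923432
red [ 0.5664994  -0.20047918  0.078     ]
green [ 0.49910643 -0.10860298  0.078     ]
```

The fastener is at its stop at about 1.59 rad. The torque reading there, about 8 N·m, is higher than I wanted. I'll back off to the middle of the slot, then lift out.

{"method": "play_rows", "body": {"motion": [[[0,0,0],-0.08],[[0,0,0],-0.08],[[0,0,0],-0.08],[[0,0,0],-0.08],[[0,-5,0],0],[[0,-10,0],0],[[0,-20,0],0],[[0,-40,0],0]]}}

```text
t: 15.55
tcp_pos: [0.5777, -0.1306, 0.3319]
eef_rot: [-1.599, 0.023, -1.88]
force: [1.3, -0.4, -0.2]
finger_gap: 0.0596
```

{"method": "play_rows", "body": {"motion": [[[0,-40,0],0],[[0,-40,0],0],[[0,-40,0],0],[[0,-40,0],0],[[0,0,0],0],[[0,0,0],0],[[0,0,0],0],[[0,0,0],0]]}}

```text
t: 16.55
tcp_pos: [0.5795, -0.1362, 0.5043]
eef_rot: [-1.591, 0.03, -1.909]
force: [0.4, 0.3, -0.4]
finger_gap: 0.0602
```

```bash
python3 - <<'E'
from tip import *
o,R,t=tip(); print(o['t'],o['force'],o['torque'],o['tcp_pos'],t, 'zang',np.degrees(np.arctan2(R[1,2],R[0,2])))
snap('wrist','wrist8'); snap('top','top8')
z=load('wrist8');P=pts(z)
for u,v in [(197,275),(260,256)]:
    a,b=load('top0')['im'][v-25:v+25,u-25:u+25].astype(int),load('top8')['im'][v-25:v+25,u-25:u+25].astype(int);print('diff',abs(a-b).mean())
E
```

```text
16.55 [ 0.37466455  0.2636476  -0.35418521] [ 0.00731066  0.02938272 -0.00160794] [ 0.57945572 -0.13619396  0.50426837] [ 0.57788223 -0.13022007  0.33137871] zang -19.32097961718991
diff 3.0632
diff 8.513733333333333
```

View pics/wrist8.png

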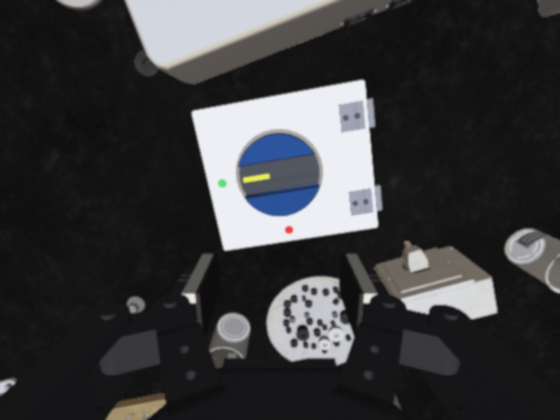

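```bash
sed -i 's/svd(Q-Q.mean(0))/svd(Q-Q.mean(0),full_matrices=False)/' m.py; python3 lock.py wrist8 190 385 75 255; python3 m.py wrist8 190 385 75 255|head -1
python3 - <<'E'
from h import *
a=load('top0')['im'];b=load('top8')['im']
cv2.imwrite('pics/cmp.png',np.vstack([cv2.resize(x[200:310,150:330],None,fx=2.5,fy=2.5) for x in(a,b)])[:,:,::-1])
# shift of flask/bung patches from top0 to top8
for n,(u,v) in dict(flask=(197,275),bung=(260,256)).items():
    r=26 if n=='flask' else 12
    t=a[v-r:v+r,u-r:u+r]; s=b[v-r-8:v+r+8,u-r-8:u+r+8]; m=cv2.minMaxLoc(cv2.matchTemplate(s,t,cv2.TM_CCOEFF_NORMED)); print(n,m[1],np.array(m[3])-8)
E
```

```text
yellow c [ 0.54572239 -0.11942322] dir 170.22768488459585 dir from axis 171.09407624297464 r 0.02920166730635563 axis [ 0.574572 -0.123944]
lock 1.5790397806656364
lock 1.5639183988511003
red [ 0.56260306 -0.20159395  0.078     ]
green [ 0.50051308 -0.11179107  0.078     ]
n [1.85259296e-04 5.07460124e-04 9.99999854e-01] tilt 0.0005402192263199734 dir 69.94429616496933 rms 0.0007571106519627225 c [ 0.58942685 -0.11790511  0.07800336] 12477
flask 0.9987475872039795 [0 0]
bung 0.9533271789550781 [0 0]
```

View pics/cmp.png

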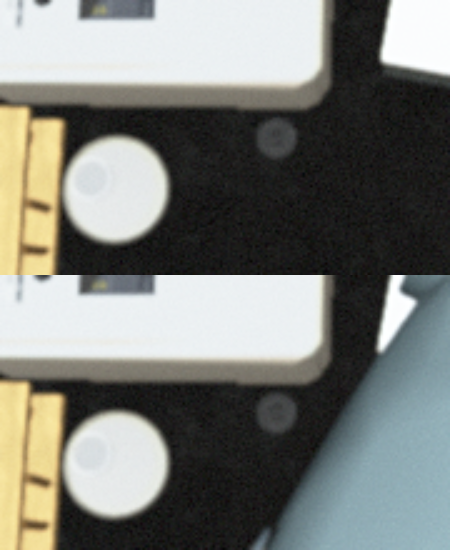

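The lock is at about 1.57 rad and the lid's tilt is about 0.0005 rad. The flask and bung have not moved (0 px shift), and the arm is clear, so I'm handing in.

```bash
python3 -c "
from station import bot
bot.finish_job()"
```

```text
the job is handed in; nothing more can be done
```

The lid is shut and the fastener is turned to its locked stop, but I may have gone over the 70 N limit for a moment at that stop. I handed the job in at about 17 s of the 42 s.

**What I did:**
- I lifted the arm over the beam beside the bench and pushed the lid down with the closed fingertips until it stopped moving; the push there reached about 16 N.
- I set both fingertips of the part-opened gripper in the slot, rather than a single one, and twisted clockwise to the stop. Then I backed off and lifted clear.

**Last checks:**

| Check | Reading |
|---|---|
| Lid tilt | about 0.0005 rad |
| Fastener angle | about 1.56–1.58 rad (stop is 1.571) |
| Flask and bung shift in the top view | 0 px |
| Fingertips | about 0.23 m above the fastener |
| Wrist force | under 1 N |

**Possible failure:** when the fastener met its stop, the wrist torque rose to about 8 N·m, while the net force was only about 3 N. By my estimate that is roughly 100 N on each fingertip, in opposite directions. If the limit counts each contact separately, it may have been passed. The last few twist rows should have been smaller. No verdict was reported.

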